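# Seat the keyed port cover on an optics bench

## Task

One of the two round port covers, the black one with the orange hub, stands proud because its notch is not over the brass pin. Push its steel peg round gently with a fingertip until the notch is over the pin, then press the hub down until the cover is fully home, and move clear. Only push and press: do not pinch or pull up anything, and leave the blue-hubbed cover and everything else alone.

Things in the scene. Friction and masses are not known exactly. Their poses are not given: they have to be found in the camera images.
- port: Round aluminium port flange, fixed to the bench: 140 mm diameter, 30 mm high. Origin: centre of its underside, on the bench (z = 0). Its brass key pin lies along its own +x direction, seen from above as a brass rod sticking out past the rim of the cover.
- pin (a point): Point on the brass key pin, 40 mm from the port's axis, half-way up the pin. The pin is a round rod 7 mm thick, lying radially on the flange's top face from 34.5 to 65 mm from the axis; its top is 37 mm above the bench.
- plunge (a joint): How far the cover has been pressed down, m: 0 as it stands at the start (underside 8 mm above the flange's face), 0.008 fully home on the face; negative if pulled up. A rubber seal grips it: about 6 N moves it, and it stays where it is left, with no spring. It goes down only while the notch is over the pin, within about 3 degrees; otherwise it stops on the pin after 1 to 2 mm.
- turn (a joint): Angle of the cover about the upright axis of the port, rad, growing anticlockwise seen from above: 0 (or a full turn, 6.283) when the notch is over the pin. Turns freely both ways against a drag of about 0.04 N m (some 1.2 N at the peg) and stays where it is left.
- hub_top (a point): Centre of the top of the orange hub of the cover, on the port's axis: where to press. The hub is 32 mm in diameter and 6 mm high above the cover's top face. The cover is a black disc 90 mm in diameter and 10 mm thick; its top face is 48 mm above the bench at the start (hub top at 54 mm) and 40 mm when home (hub top at 46 mm).
- notch (a point): Middle of the notch in the cover's rim, 40 mm from the axis, at mid-thickness. The notch is 12 mm wide and runs from 34 mm to the rim; a white line on the top face points to it.
- peg_top (a point): Centre of the top of the steel finger peg on the cover, 34 mm from the axis, exactly opposite the notch. The peg is 10 mm in diameter and stands 18 mm above the cover's top face (top at 66 mm above the bench at the start).
- neighbour: A second port of the same make and size with its cover fully home (hub top 46 mm, peg top 58 mm above the bench), blue hub, to be left alone. Origin: centre of its underside, on the bench.
- oring_a: Loose black rubber O-ring, 26 mm across, 5 mm thick, bystander. Origin: centre of its underside.
- oring_b: Second O-ring like it, bystander.
- standoff: Loose upright aluminium spacer, 18 mm in diameter, 34 mm high, bystander. Origin: centre of its underside.
- barrel: Loose upright black lens barrel, 47 mm in diameter, 50 mm high, bystander. Origin: centre of its underside.
- driver: Loose screwdriver with a green handle, 180 mm long, lying, bystander.
- cleaner: White plastic bottle with a blue cap, 52 mm in diameter, 120 mm high, bystander. Origin: centre of its underside.
- tray: Grey parts tray, 100 x 150 x 25 mm, bystander. Origin: centre of its underside.
Mind the look-alikes: they are no part of the job. Leave any purple look-alike of the port alone.

How it is judged:
At the end, for the whole second after the job is handed in: The orange-hubbed cover is down on its flange (within 1.5 mm of fully home) with its notch over the pin (within 4 mm, as the pin itself enforces) and at rest (value of joint plunge above 0.0065 m and horizontal distance between notch and pin below 0.004 m and angular speed of turn below 0.05 rad/s); the robot touches nothing.
It fails at once if the cover is pulled up more than 3 mm (value of joint plunge below -0.003 m).
It fails at once if the peg is pinched or shoved with more than 18 N (contact force between the fingers and turn_c31 above 18 N).
It fails at once if the blue-hubbed neighbour is touched with more than 3 N (contact force between any of the arm, the fingers and neighbour above 3 N).
It fails at once if a bystander is shifted or lifted more than 20 mm, or tipped (distance of any of oring_a, oring_b, standoff, barrel, driver, cleaner, tray from where it was at the start of the episode above 0.02 m or angle between any of standoff, barrel, cleaner's own z axis and vertical above 0.5 rad).
It also fails if it takes over 54 s, if anything falls off the work surface, if the arm or the gripper's body presses on something with over 40 N, if the wrist force passes 120 N, or if a joint passes its speed limit or range.

## Robot

A 6-joint arm with a two-finger parallel gripper is mounted at the origin on the work surface. World frame = base frame: x ahead of the robot, y to its left, z up, the work surface at z = 0. Lengths are in m, angles in rad, forces in N, time in s.
With the tool pointing down it reaches from about 0.3 to 0.875 m from the base axis. Payload 4.2 kg.
Tool frame: the origin (TCP) lies at the very end of the fingers, on their centre line; the grasp point (between the pads) lies 19 mm behind it; z points along the fingers, y is the direction in which the jaws open and shut (so a half turn about z gives the same grasp; the last joint's range is limited). The gripper opens to 85 mm and grips with 20 to 120 N. Pads are 22 mm wide; open, the fingers measure 114 mm over their backs; the gripper's body (76 mm by 85 mm) begins 54 mm behind the grasp point. The pads swing forward as they close: fully open they stand 13 mm farther back than shut.
Start: joints at [-1.327, 0.32, 1.565, -0, 1.257, -0.02], TCP at [0.15, -0.555, 0.231] pointing down, gripper open.
Joint ranges: [-3.11, 3.11], [-0.84, 2.01], [0.21, 2.61], [-1.34, 4.49], [0.05, 2.63], [-2.56, 2.56]. Speed limits (rad/s): [2.57, 2.57, 3.14, 3.14, 3.14, 3.14].

## Interface

Orientations are given as a rotation vector (axis times angle).
In Python, from bench import bot gives the robot as it stands.
- The arm moves only by the tool arm_command, never from a script. Its argument "commands" is a list of rows, each a list of 7 numbers: the shift along the tool's x, y, z in m, then the turn, a rotation vector about the tool's x, y, z in rad, then the finger opening in m, from 0 to 0.0854. A call has 1 to 20 rows; each row is the pose to reach, as a shift and turn from the pose measured when the call began, along the tool's axes at that moment; what a row does not reach only later rows make up. A row lasts 1/12 s, in which the tool goes at most 41.7 mm and 7.16 degrees, less where a joint would pass 70% of its speed; a pose out of reach is approached as far as the arm can. A call with a gripper value outside its range is refused whole. The fingers move at their own pace and stop on an object; the grip force is fixed at half the most. Time passes only in rows, so rows that repeat a pose let the fingers close. It gives the time, the measured TCP pose, the force and the opening at its end, in the units of the state.
- bot.state(): the state, without advancing time (a new reading comes with each control period).
- bot.capture(name): name is "side" or "top" or "wrist"; returns a dict with "frame" (384x512x3 uint8, red, green, blue), "K" (3x3 intrinsics, pixels), "R" (3x3) and "t" (3): a world point X has camera coordinates R X + t; the wrist camera has in their place "T_tool_cam" (4x4, takes a point from camera to tool coordinates, whose origin is the TCP and whose axes are the flange's). Camera axes: x right, y down, z forward; pixel columns grow to the right and rows downward; lengths in m; the calibration is good to about 2 mm. A picture is of the moment at which its call begins: read the wrist's pose just before it. There is no depth.
- bot.hand_in(): hands the job in, once; it reports no verdict.
The state is a dict: "clock": time; "joint_positions": joint angles; "dq": joint speeds; "tau": joint torques, N m; "ee_pos": TCP position; "orientation": TCP orientation; "contact_force": force on the tool from outside, world axes, zero at the start; "wrist_torque": the same for the moment, N m; "grip_width": opening from 0.0 (shut) to 1.0 (fully open).
Only numpy, scipy, OpenCV 4.12 (cv2) and the standard library are available. Lean on these libraries where they do the work, as an engineer would, in place of code of your own. Each camera call takes 0.05 s, during which the arm holds its last target.

## Working session

There is one attempt and no reset: what is moved stays moved. The work goes in short steps, Python scripts to look and compute and a tool call to move; the robot and the scene stay as the last step left them, time stands still between calls to the robot, and variables do not carry over. Pictures are saved under pics/ and viewed, and the job is handed in when it is done.

Besides the shell and the picture viewer there is one more tool, called after ">>>" as name(argument=value, ...), one argument or row to a line, values as JSON. arm_command: Moves the arm, as the interface text tells. Its arguments: {"type":"object","properties":{"commands":{"type":"array"}},"required":["commands"]}

```bash
mkdir -p pics; ls
python3 - <<'E'
from bench import bot
import cv2
print(bot.state())
for n in("top","side","wrist"):
    c=bot.capture(n); cv2.imwrite(f"pics/{n}0.png",c["frame"][:,:,::-1]); print(n,{k:v.tolist() for k,v in c.items() if k!="frame"})
E
```

```text
pics
{'clock': 0.0, 'joint_positions': array([-1.32699168e+00,  3.20309371e-01,  1.56569037e+00, -1.67795224e-05,
        1.25737954e+00, -1.99637201e-02]), 'dq': array([ 1.31530431e-04, -1.14023519e-03,  2.27397692e-03,  1.87824535e-03,
        6.12061234e-05,  8.44596718e-04]), 'tau': array([-6.09110721e-04, -4.15527356e+01, -2.34158742e+01, -2.44354715e-04,
        8.14426050e-03, -6.41361908e-06]), 'ee_pos': array([ 0.14981533, -0.55464706,  0.23046781]), 'orientation': array([-3.11255134e+00, -4.12901165e-01,  3.38158514e-04]), 'contact_force': array([ 0.4094136 , -1.01154624, -0.11885456]), 'wrist_torque': array([ 0.03834226,  0.00565341, -0.00964105]), 'grip_width': 0.9963661299212171}
top {'K': [[442.8126474461454, 0.0, 247.43908381135347], [0.0, 442.8126474461454, 189.4284513203332], [0.0, 0.0, 1.0]], 'R': [[-0.017053970632576677, -0.999828634543541, -0.007201640956170824], [-0.9963768237344304, 0.017594434193626884, -0.0832085392871066], [0.08332098901567984, 0.005756512156203335, -0.9965061341292607]], 't': [0.005791086713288222, 0.5019321785240505, 1.20571810213305]}
side {'K': [[482.13937954204124, 0.0, 263.7971003968383], [0.0, 482.13937954204124, 190.0705796264279], [0.0, 0.0, 1.0]], 'R': [[-0.979168747948182, -0.202888135307571, -0.008060247701310466], [-0.12164483814268066, 0.6179351736807562, -0.7767616458614409], [0.16257643247048675, -0.7596002407053002, -0.6297431047066883]], 't': [0.5013991254837475, 0.13080369623259314, 1.1946928765932798]}
wrist {'K': [[344.2087969418894, 0.0, 255.4619517281913], [0.0, 344.2087969418894, 193.6509636483008], [0.0, 0.0, 1.0]], 'T_tool_cam': [[-0.0009334048799703898, -0.9652611348195249, -0.26128541934492383, 0.06668090829525083], [0.9999995570747396, -0.0008694024614722552, -0.00036054082237894724, -0.00015434888744825237], [0.0001208538566329849, -0.2612856401455744, 0.9652615187854854, -0.1431240898768946], [0.0, 0.0, 0.0, 1.0]]}
```

View pics/top0.png

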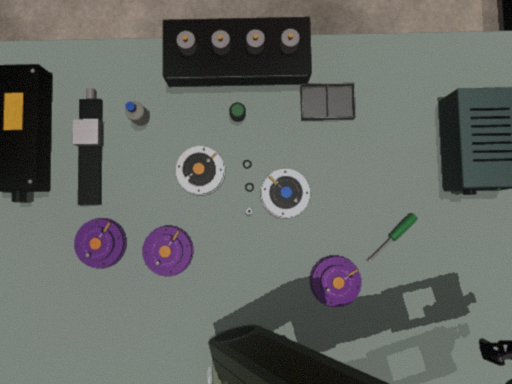

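View pics/side0.png

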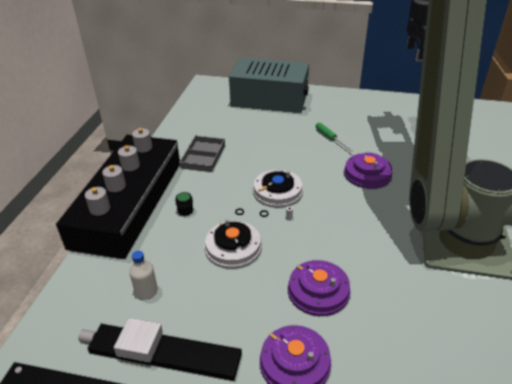

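View pics/wrist0.png

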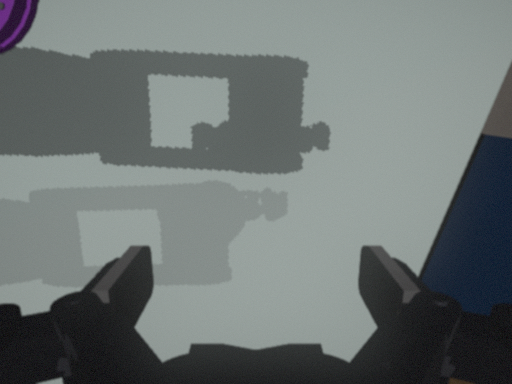

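The top view shows the white flange with the orange hub at about (198,169). The blue-hubbed one is at (286,192), and three purple look-alikes lie nearer the robot. I'll zoom in on the target and measure.

```bash
cat > h.py <<'E'
import numpy as np, cv2
from bench import bot
def ray(c,uv,z,pose=None):
    K=c["K"]; d=np.linalg.inv(K)@np.array([uv[0],uv[1],1.0])
    if "R" in c: o=-c["R"].T@c["t"]; d=c["R"].T@d
    else:
        T=c["T_tool_cam"]; Rt=cv2.Rodrigues(np.array(pose[1]))[0]
        o=Rt@T[:3,3]+pose[0]; d=Rt@T[:3,:3]@d
    return o+d*(z-o[2])/d[2]
def proj(c,X,pose=None):
    X=np.asarray(X,float)
    if "R" in c: p=c["R"]@X+c["t"]
    else:
        T=c["T_tool_cam"]; Rt=cv2.Rodrigues(np.array(pose[1]))[0]
        p=T[:3,:3].T@(Rt.T@(X-pose[0])-T[:3,3])
    p=c["K"]@p; return p[:2]/p[2]
def blobs(f,lo,hi,mn=8):
    m=cv2.inRange(cv2.cvtColor(f,cv2.COLOR_RGB2HSV),np.array(lo),np.array(hi))
    n,l,s,ce=cv2.connectedComponentsWithStats(m)
    return [(ce[i].round(1).tolist(),int(s[i,4]),s[i,:4].tolist()) for i in range(1,n) if s[i,4]>=mn]
def crop(f,x,y,w,h,k,name): cv2.imwrite(name,cv2.resize(f[y:y+h,x:x+w,::-1],None,fx=k,fy=k,interpolation=cv2.INTER_CUBIC))
E
python3 - <<'E'
from h import *
c=bot.capture("top"); crop(c["frame"],165,135,160,100,5,"pics/topc.png")
for b in blobs(c["frame"],(5,150,120),(18,255,255)): print(b, ray(c,b[0],.054).round(4))
for b in blobs(c["frame"],(105,150,80),(125,255,255)): print('blue',b, ray(c,b[0],.046).round(4))
c=bot.capture("side"); crop(c["frame"],195,160,120,120,5,"pics/sidec.png")
for b in blobs(c["frame"],(5,150,120),(18,255,255)): print(b, ray(c,b[0],.054).round(4))
E
```

```text
([255.0, 36.0], 9, [254, 35, 3, 3]) [ 0.926  -0.0314  0.054 ]
([290.1, 35.3], 9, [289, 34, 3, 4]) [ 0.9261 -0.1288  0.054 ]
([184.8, 37.5], 10, [184, 36, 3, 4]) [0.9257 0.1636 0.054 ]
([220.0, 37.0], 9, [219, 36, 3, 3]) [0.9251 0.0658 0.054 ]
([198.1, 168.1], 87, [193, 163, 11, 11]) [0.5595 0.1295 0.054 ]
([95.1, 243.1], 94, [90, 238, 11, 11]) [0.3623 0.4068 0.054 ]
([164.4, 251.1], 77, [160, 247, 10, 10]) [0.338  0.2212 0.054 ]
([337.9, 282.2], 88, [333, 277, 11, 11]) [ 0.2488 -0.2382  0.054 ]
blue ([129.7, 106.1], 53, [126, 102, 8, 9]) [0.7365 0.3182 0.046 ]
blue ([285.9, 191.4], 67, [281, 187, 10, 10]) [ 0.4927 -0.1072  0.046 ]
([369.4, 159.5], 50, [365, 157, 10, 6]) [ 0.2516 -0.2359  0.054 ]
([231.9, 232.1], 118, [226, 227, 13, 11]) [0.5627 0.1297 0.054 ]
([319.7, 275.2], 118, [314, 270, 13, 11]) [0.3415 0.2226 0.054 ]
([295.5, 347.4], 181, [288, 341, 16, 14]) [0.3659 0.4086 0.054 ]
```

View pics/topc.png

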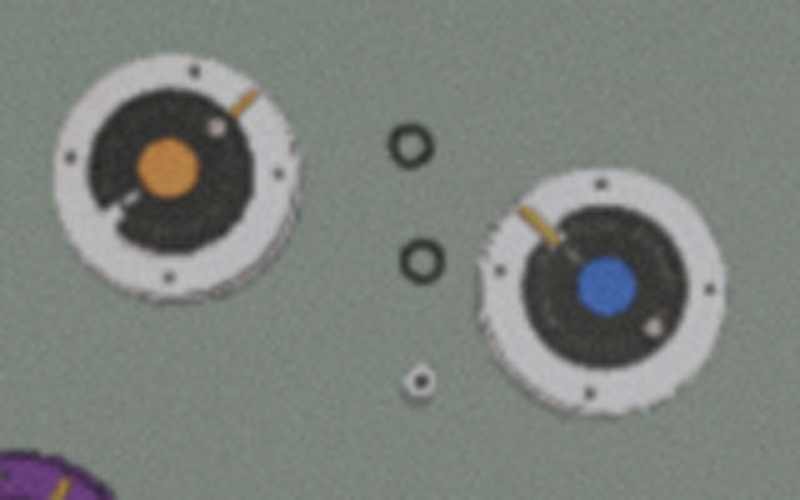

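View pics/sidec.png

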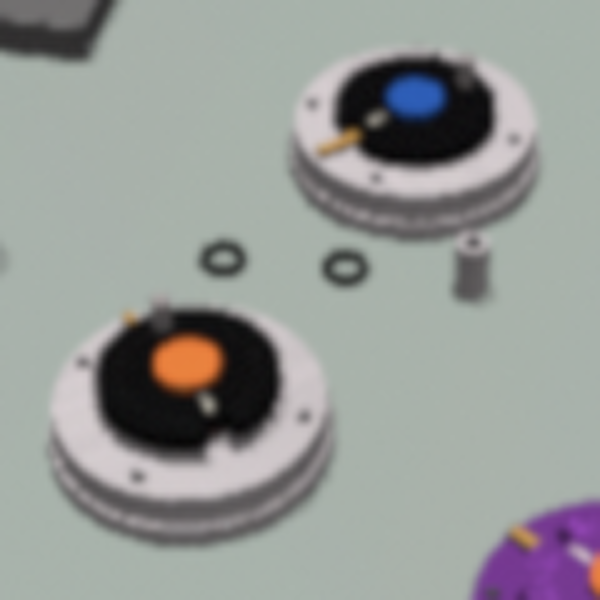

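>>> arm_command(
  commands=[
    [0.574,-0.555,0,0,0,-0.44,0.085],
    [0.574,-0.555,0,0,0,-0.44,0.085],
    [0.574,-0.555,0,0,0,-0.44,0.085],
    [0.574,-0.555,0,0,0,-0.44,0.085],
    [0.574,-0.555,0,0,0,-0.44,0.085],
    [0.574,-0.555,0,0,0,-0.44,0.085],
    [0.574,-0.555,0,0,0,-0.44,0.085],
    [0.574,-0.555,0,0,0,-0.44,0.085],
    [0.574,-0.555,0,0,0,-0.44,0.085],
    [0.574,-0.555,0,0,0,-0.44,0.085],
    [0.574,-0.555,0,0,0,-0.44,0.085],
    [0.574,-0.555,0,0,0,-0.44,0.085],
    [0.574,-0.555,0,0,0,-0.44,0.085],
    [0.574,-0.555,0,0,0,-0.44,0.085],
    [0.574,-0.555,0,0,0,-0.44,0.085],
    [0.574,-0.555,0,0,0,-0.44,0.085],
    [0.574,-0.555,0.03,0,0,-0.44,0.085],
    [0.574,-0.555,0.03,0,0,-0.44,0.085],
    [0.574,-0.555,0.03,0,0,-0.44,0.085],
    [0.574,-0.555,0.03,0,0,-0.44,0.085],
  ],
)

```text
clock: 1.92
ee_pos: [0.5611, 0.1353, 0.1994]
orientation: [-2.945, -1.087, -0.0]
contact_force: [0.7, 0.0, -0.3]
grip_width: 0.995
```

Run:
```python
from h import *
bot.capture("wrist");bot.capture("wrist")
s=bot.state(); p=(s["ee_pos"],s["orientation"]); c=bot.capture("wrist"); f=c["frame"]
print(p, np.rad2deg(s["joint_positions"]).round(1))
cv2.imwrite("pics/w1.png",f[:,:,::-1]); np.save("w1.npy",f)
for b in blobs(f,(5,130,90),(25,255,255),20): print(b, ray(c,b[0],.054,p).round(4))
for q in [(.561,.1296,.054)]: print(proj(c,q,p))
```

```text
(array([0.55952729, 0.1323123 , 0.19997458]), array([-2.94634763, -1.08714519,  0.0032878 ])) [12.1 19.6 92.4  0.  68.1 61.6]
([259.3, 180.3], 1094, [241, 162, 38, 38]) [0.5616 0.13   0.054 ]
([318.2, 172.9], 59, [311, 171, 18, 6]) [0.5993 0.0959 0.054 ]
([90.5, 268.7], 151, [77, 263, 28, 12]) [0.3964 0.1943 0.054 ]
([33.9, 291.6], 824, [17, 277, 35, 31]) [0.3415 0.2218 0.054 ]
[259.21303792 181.16355727]
```

View pics/w1.png

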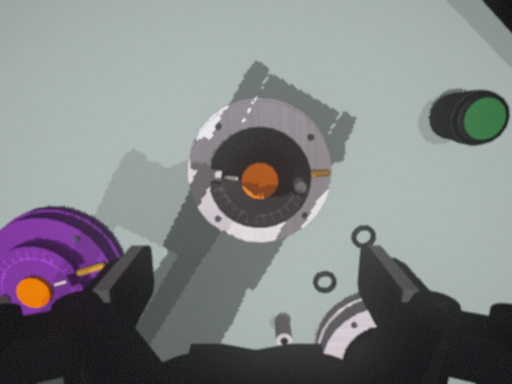

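The wrist view shows the orange hub at (259,180), the brass pin at (319,173), the peg top near (300,184), and the notch at about (217,175). The hub position agrees in all three views. Next I'll zoom in to get the angles.

Run:
```python
from h import *
f=np.load("w1.npy"); crop(f,185,95,150,150,4,"pics/w1c.png")
```

```text
(no output)
```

View pics/w1c.png

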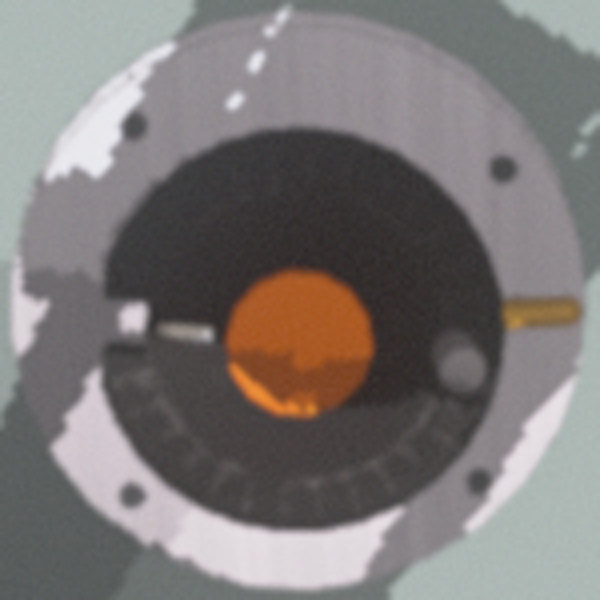

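Run:
```python
from h import *
p=(np.array([0.55952729, 0.1323123 , 0.19997458]), np.array([-2.94634763, -1.08714519,  0.0032878 ]))
c=bot.capture("wrist")
h=ray(c,(259.3,180.3),.054,p)[:2]
for n,u,z in [("pin",(320.5,173.3),.037),("pintip",(330,173),.0335),("peg",(300.8,187.2),.066),("line",(231.8,178),.048),("lineout",(224.9,177.4),.048)]:
    w=ray(c,u,z,p)[:2]; d=w-h; print(n,w.round(4),np.hypot(*d).round(4),np.rad2deg(np.arctan2(d[1],d[0])).round(1))
```

```text
pin [0.5997 0.0894] 0.0557 -46.9
pintip [0.6054 0.082 ] 0.065 -47.6
peg [0.5816 0.1019] 0.0345 -54.7
line [0.5465 0.1488] 0.0241 128.9
lineout [0.543  0.1537] 0.0301 128.2
```

>>> arm_command(
  commands=[
    [-0.03,0.035,0,0,0,0.07,0],
    [-0.03,0.035,0,0,0,0.07,0],
    [-0.03,0.035,0,0,0,0.07,0],
    [-0.03,0.035,0,0,0,0.07,0],
    [-0.03,0.035,0,0,0,0.07,0],
    [-0.03,0.035,0,0,0,0.07,0],
    [-0.03,0.035,0.03,0,0,0.07,0],
    [-0.03,0.035,0.06,0,0,0.07,0],
    [-0.03,0.035,0.09,0,0,0.07,0],
    [-0.03,0.035,0.11,0,0,0.07,0],
    [-0.03,0.035,0.12,0,0,0.07,0],
    [-0.03,0.035,0.12,0,0,0.07,0],
    [-0.03,0.035,0.12,0,0,0.07,0],
  ],
)

```text
clock: 3.2
ee_pos: [0.5588, 0.0842, 0.0816]
orientation: [-2.985, -0.98, 0.001]
contact_force: [1.1, 0.6, 0.4]
grip_width: -0.001
```

Run:
```python
from h import *
s=bot.state(); p=(s["ee_pos"],s["orientation"]); c=bot.capture("wrist"); f=c["frame"]
print(p,s["contact_force"],s["grip_width"])
print("peg",proj(c,(.5818,.1027,.066),p),"tcp",proj(c,p[0],p))
c2=bot.capture("side"); print("peg",proj(c2,(.5818,.1027,.066)),"tcp",proj(c2,p[0]))
a=f[:,:,::-1]; b=cv2.resize(c2["frame"][170:280,170:320,::-1],None,fx=3.4,fy=3.4)
cv2.imwrite("pics/w2.png",a); cv2.imwrite("pics/s2.png",b)
```

```text
(array([0.55881035, 0.08422396, 0.08161607]), array([-2.98455564e+00, -9.80096971e-01,  1.32053022e-03])) [1.08162612 0.5976438  0.41016383] -0.0005620436384333169
peg [252.68639612 181.92994536] tcp [255.35092191 253.34449714]
peg [226.84446141 219.84147718] tcp [237.62672012 211.28001682]
```

View pics/w2.png

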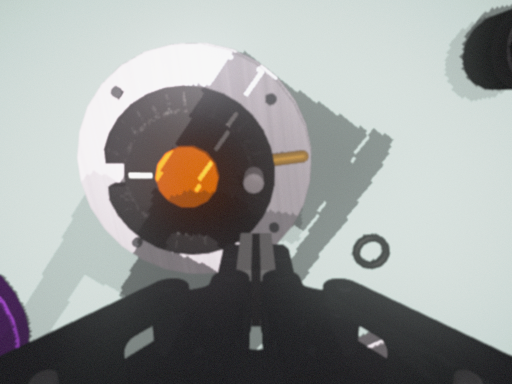

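View pics/s2.png

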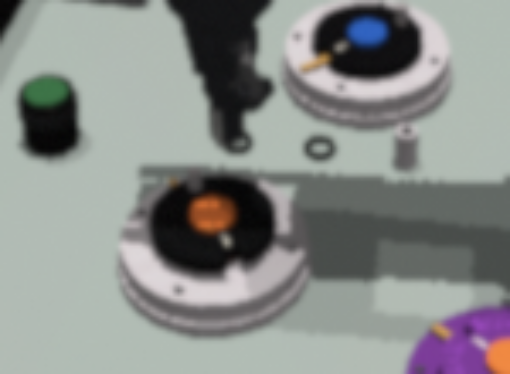

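The closed fingertip is at (255,245). The peg top is at (253,181), against a predicted (252.7,181.9), and it lies straight ahead of the finger along tool x. The pin is at (291,158) and the line at (140,175). This closer view allows a finer fix on the angles.

```bash
cat >> h.py <<'E'
def angs():
    s=bot.state(); p=(s["ee_pos"],s["orientation"]); c=bot.capture("wrist"); f=c["frame"]
    return s,p,c,f
E
python3 - <<'E'
from h import *
s,p,c,f=angs()
bl=blobs(f,(5,110,80),(28,255,255),30); print(bl)
h=None
for b in bl: 
    if b[1]>1500: h=ray(c,b[0],.054,p)[:2]; print("hub",h)
for n,u,z in [("pin",(291,157.5),.037),("pinend",(307,156),.0345),("peg",(253.5,180.5),.066),("line",(140.5,175.5),.048),("notchmid",(115,172),.03)]:
    w=ray(c,u,z,p)[:2]; d=w-h; print(n,w.round(4),np.hypot(*d).round(4),np.rad2deg(np.arctan2(d[1],d[0])).round(1))
E
```

```text
[([186.2, 176.9], 3187, [154, 146, 65, 63]), ([287.9, 158.5], 326, [272, 153, 34, 13])]
hub [0.5621527  0.12984397]
pin [0.6006 0.0898] 0.0555 -46.2
pinend [0.6064 0.0826] 0.0647 -46.9
peg [0.5832 0.1026] 0.0345 -52.3
line [0.5467 0.1499] 0.0253 127.5
notchmid [0.533  0.1656] 0.0461 129.2
```

>>> arm_command(
  commands=[
    [0,0,0.01,0,0,0,0],
    [0,0,0.018,0,0,0,0],
    [0,0,0.024,0,0,0,0],
    [0,0,0.0255,0,0,0,0],
    [0,0,0.0255,0,0,0,0],
    [0,0,0.0255,0,0,0,0],
    [0.003,0.0005,0.0255,0,0,0,0],
    [0.006,0.0005,0.0255,0,0,0,0],
    [0.009,0.0005,0.0255,0,0,0,0],
    [0.011,0.0005,0.0255,0,0,0,0],
    [0.0125,0.0005,0.0255,0,0,0,0],
    [0.0125,0.0005,0.0255,0,0,0,0],
  ],
)

```text
clock: 4.35
ee_pos: [0.5703, 0.0912, 0.0575]
orientation: [2.984, 0.98, 0.003]
contact_force: [-0.2, 0.4, -0.4]
grip_width: -0.0
```

```bash
cat > plan.py <<'E'
from h import *
import sys
def st(hub=np.array([.5618,.130])):
    s=bot.state(); R=cv2.Rodrigues(s["orientation"])[0]; H=R.T@(np.append(hub,s["ee_pos"][2])-s["ee_pos"])
    print("tcp",s["ee_pos"].round(4),"yaw",np.rad2deg(np.arctan2(R[1,0],R[0,0])).round(1),"hub in tool",H.round(4),"F",s["contact_force"].round(2),"q",np.rad2deg(s["joint_positions"]).round(0),s["clock"])
    return s,H
def rows(H,step,n,want=None):
    # want: desired hub in tool frame at end
    want=H[:2] if want is None else np.array(want)
    for i in range(1,n+1):
        a=np.deg2rad(step*i); Rz=np.array([[np.cos(a),np.sin(a)],[-np.sin(a),np.cos(a)]])
        W=H[:2]+(want-H[:2])*min(1,i/5)
        d=H[:2]-Rz@W; print([round(d[0],4),round(d[1],4),0,0,0,round(-a,3),0],end=", ")
E
python3 - <<'E'
from plan import *
s,H=st(); rows(H,3,20,(.016,-.0345))
f=bot.capture("wrist")["frame"]; cv2.imwrite("pics/w3.png",f[:,:,::-1])
E
```

```text
tcp [0.5703 0.0912 0.0575] yaw 36.4 hub in tool [ 0.0162 -0.0363 -0.    ] F [-0.22  0.39 -0.38] q [  8.  28. 103.  -0.  50.  62.] 4.35
[np.float64(0.0019), np.float64(0.0004), 0, 0, 0, np.float64(-0.052), 0], [np.float64(0.0039), np.float64(0.0008), 0, 0, 0, np.float64(-0.105), 0], [np.float64(0.0058), np.float64(0.001), 0, 0, 0, np.float64(-0.157), 0], [np.float64(0.0078), np.float64(0.0011), 0, 0, 0, np.float64(-0.209), 0], [np.float64(0.0097), np.float64(0.0012), 0, 0, 0, np.float64(-0.262), 0], [np.float64(0.0116), np.float64(0.0015), 0, 0, 0, np.float64(-0.314), 0], [np.float64(0.0136), np.float64(0.0017), 0, 0, 0, np.float64(-0.367), 0], [np.float64(0.0156), np.float64(0.0017), 0, 0, 0, np.float64(-0.419), 0], [np.float64(0.0176), np.float64(0.0017), 0, 0, 0, np.float64(-0.471), 0], [np.float64(0.0196), np.float64(0.0016), 0, 0, 0, np.float64(-0.524), 0], [np.float64(0.0216), np.float64(0.0014), 0, 0, 0, np.float64(-0.576), 0], [np.float64(0.0235), np.float64(0.001), 0, 0, 0, np.float64(-0.628), 0], [np.float64(0.0255), np.float64(0.0006), 0, 0, 0, np.float64(-0.681), 0], [np.float64(0.0274), np.float64(0.0001), 0, 0, 0, np.float64(-0.733), 0], [np.float64(0.0293), np.float64(-0.0006), 0, 0, 0, np.float64(-0.785), 0], [np.float64(0.0311), np.float64(-0.0013), 0, 0, 0, np.float64(-0.838), 0], [np.float64(0.0329), np.float64(-0.0021), 0, 0, 0, np.float64(-0.89), 0], [np.float64(0.0347), np.float64(-0.0031), 0, 0, 0, np.float64(-0.942), 0], [np.float64(0.0364), np.float64(-0.0041), 0, 0, 0, np.float64(-0.995), 0], [np.float64(0.0381), np.float64(-0.0052), 0, 0, 0, np.float64(-1.047), 0],
```

View pics/w3.png

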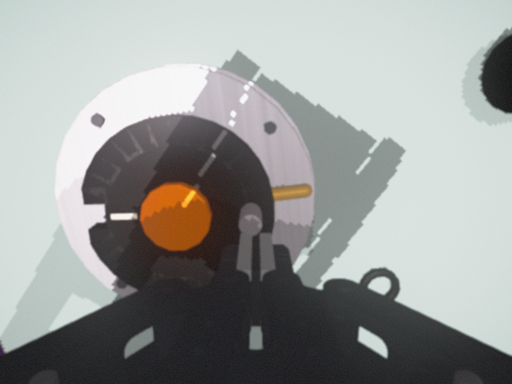

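The peg at (250,220) is right at the fingertip face, the hub is at (175,215), and the pin is at (292,192). Pushing the first 60° now.

>>> arm_command(
  commands=[
    [0.002,0.0004,0,0,0,-0.052,0],
    [0.004,0.0008,0,0,0,-0.105,0],
    [0.006,0.001,0,0,0,-0.157,0],
    [0.008,0.0011,0,0,0,-0.209,0],
    [0.0097,0.0012,0,0,0,-0.262,0],
    [0.0116,0.0015,0,0,0,-0.314,0],
    [0.0136,0.0017,0,0,0,-0.367,0],
    [0.0156,0.0017,0,0,0,-0.419,0],
    [0.0176,0.0017,0,0,0,-0.471,0],
    [0.0196,0.0016,0,0,0,-0.524,0],
    [0.0216,0.0014,0,0,0,-0.576,0],
    [0.0235,0.001,0,0,0,-0.628,0],
    [0.0255,0.0006,0,0,0,-0.681,0],
    [0.0274,0.0001,0,0,0,-0.733,0],
    [0.0293,-0.0006,0,0,0,-0.785,0],
    [0.0311,-0.0013,0,0,0,-0.838,0],
    [0.0329,-0.0021,0,0,0,-0.89,0],
    [0.0347,-0.0031,0,0,0,-0.942,0],
    [0.0364,-0.0041,0,0,0,-0.995,0],
    [0.0381,-0.0052,0,0,0,-1.047,0],
  ],
)

```text
clock: 6.07
ee_pos: [0.5974, 0.1178, 0.0573]
orientation: [2.091, 2.343, 0.001]
contact_force: [-0.9, -0.7, 0.1]
grip_width: 0.001
```

```bash
sed -i 's/print(\[round(d\[0\],4),round(d\[1\],4),0,0,0,round(-a,3),0\]/print([float(round(d[0],4)),float(round(d[1],4)),0,0,0,float(round(-a,3)),0]/' plan.py
python3 - <<'E'
from plan import *
s,H=st(); rows(H,3,20,(.016,-.0345))
s,p,c,f=angs(); cv2.imwrite("pics/w4.png",f[:,:,::-1])
for b in blobs(f,(5,110,80),(28,255,255),30): print(b,ray(c,b[0],.054,p))
E
```

```text
tcp [0.5974 0.1178 0.0573] yaw 96.5 hub in tool [ 0.0162 -0.034  -0.0001] F [-0.91 -0.7   0.07] q [10. 30. 98. -0. 52.  4.] 6.0667
[0.0018, 0.0009, 0, 0, 0, -0.052, 0], [0.0037, 0.0017, 0, 0, 0, -0.105, 0], [0.0057, 0.0024, 0, 0, 0, -0.157, 0], [0.0077, 0.003, 0, 0, 0, -0.209, 0], [0.0097, 0.0035, 0, 0, 0, -0.262, 0], [0.0116, 0.0038, 0, 0, 0, -0.314, 0], [0.0136, 0.004, 0, 0, 0, -0.367, 0], [0.0156, 0.004, 0, 0, 0, -0.419, 0], [0.0176, 0.004, 0, 0, 0, -0.471, 0], [0.0196, 0.0039, 0, 0, 0, -0.524, 0], [0.0216, 0.0037, 0, 0, 0, -0.576, 0], [0.0235, 0.0033, 0, 0, 0, -0.628, 0], [0.0255, 0.0029, 0, 0, 0, -0.681, 0], [0.0274, 0.0024, 0, 0, 0, -0.733, 0], [0.0293, 0.0017, 0, 0, 0, -0.785, 0], [0.0311, 0.001, 0, 0, 0, -0.838, 0], [0.0329, 0.0002, 0, 0, 0, -0.89, 0], [0.0347, -0.0008, 0, 0, 0, -0.942, 0], [0.0364, -0.0018, 0, 0, 0, -0.995, 0], [0.0381, -0.0029, 0, 0, 0, -1.047, 0], ([179.1, 214.8], 4284, [141, 180, 80, 71]) [0.5621674  0.13065277 0.054     ]
```

View pics/w4.png

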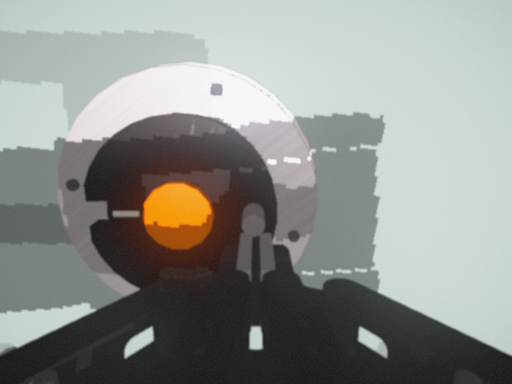

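The peg at (252,219) is following in front of the finger and the hub is at (179,215), so the push is working with small forces. Doing the next 60°.

>>> arm_command(
  commands=[
    [0.0018,0.0009,0,0,0,-0.052,0],
    [0.0037,0.0017,0,0,0,-0.105,0],
    [0.0057,0.0024,0,0,0,-0.157,0],
    [0.0077,0.003,0,0,0,-0.209,0],
    [0.0097,0.0035,0,0,0,-0.262,0],
    [0.0116,0.0038,0,0,0,-0.314,0],
    [0.0136,0.004,0,0,0,-0.367,0],
    [0.0156,0.004,0,0,0,-0.419,0],
    [0.0176,0.004,0,0,0,-0.471,0],
    [0.0196,0.0039,0,0,0,-0.524,0],
    [0.0216,0.0037,0,0,0,-0.576,0],
    [0.0235,0.0033,0,0,0,-0.628,0],
    [0.0255,0.0029,0,0,0,-0.681,0],
    [0.0274,0.0024,0,0,0,-0.733,0],
    [0.0293,0.0017,0,0,0,-0.785,0],
    [0.0311,0.001,0,0,0,-0.838,0],
    [0.0329,0.0002,0,0,0,-0.89,0],
    [0.0347,-0.0008,0,0,0,-0.942,0],
    [0.0364,-0.0018,0,0,0,-0.995,0],
    [0.0381,-0.0029,0,0,0,-1.047,0],
  ],
)

```text
clock: 7.78
ee_pos: [0.5905, 0.1554, 0.0573]
orientation: [0.635, 3.075, 0.0]
contact_force: [0.6, -1.4, -0.7]
grip_width: -0.0
```

Run:
```python
from plan import *
s,H=st(); rows(H,3,20,(.016,-.0345))
s,p,c,f=angs(); cv2.imwrite("pics/w5.png",f[:,:,::-1])
for b in blobs(f,(5,110,80),(28,255,255),30): print(b,ray(c,b[0],.054,p))
```

```text
tcp [0.5905 0.1554 0.0573] yaw 156.7 hub in tool [ 0.0163 -0.0347 -0.0001] F [ 0.56 -1.39 -0.67] q [ 14.  30.  98.  -0.  52. -53.] 7.7833
[0.0019, 0.0008, 0, 0, 0, -0.052, 0], [0.0038, 0.0014, 0, 0, 0, -0.105, 0], [0.0058, 0.002, 0, 0, 0, -0.157, 0], [0.0077, 0.0025, 0, 0, 0, -0.209, 0], [0.0097, 0.0028, 0, 0, 0, -0.262, 0], [0.0117, 0.0031, 0, 0, 0, -0.314, 0], [0.0137, 0.0033, 0, 0, 0, -0.367, 0], [0.0157, 0.0034, 0, 0, 0, -0.419, 0], [0.0177, 0.0033, 0, 0, 0, -0.471, 0], [0.0196, 0.0032, 0, 0, 0, -0.524, 0], [0.0216, 0.003, 0, 0, 0, -0.576, 0], [0.0236, 0.0027, 0, 0, 0, -0.628, 0], [0.0255, 0.0022, 0, 0, 0, -0.681, 0], [0.0274, 0.0017, 0, 0, 0, -0.733, 0], [0.0293, 0.0011, 0, 0, 0, -0.785, 0], [0.0312, 0.0003, 0, 0, 0, -0.838, 0], [0.033, -0.0005, 0, 0, 0, -0.89, 0], [0.0348, -0.0014, 0, 0, 0, -0.942, 0], [0.0365, -0.0024, 0, 0, 0, -0.995, 0], [0.0381, -0.0036, 0, 0, 0, -1.047, 0], ([180.7, 215.7], 6504, [130, 163, 106, 105]) [0.56304921 0.13131787 0.054     ]
```

View pics/w5.png

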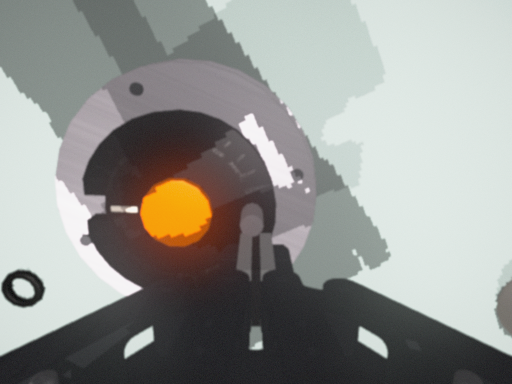

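The peg at (252,219) is still in contact, the notch is at (97,208), and the pin is hidden behind the fingers. Pushing about 54° more, then measuring.

>>> arm_command(
  commands=[
    [0.0019,0.0008,0,0,0,-0.052,0],
    [0.0038,0.0014,0,0,0,-0.105,0],
    [0.0058,0.002,0,0,0,-0.157,0],
    [0.0077,0.0025,0,0,0,-0.209,0],
    [0.0097,0.0028,0,0,0,-0.262,0],
    [0.0117,0.0031,0,0,0,-0.314,0],
    [0.0137,0.0033,0,0,0,-0.367,0],
    [0.0157,0.0034,0,0,0,-0.419,0],
    [0.0177,0.0033,0,0,0,-0.471,0],
    [0.0196,0.0032,0,0,0,-0.524,0],
    [0.0216,0.003,0,0,0,-0.576,0],
    [0.0236,0.0027,0,0,0,-0.628,0],
    [0.0255,0.0022,0,0,0,-0.681,0],
    [0.0274,0.0017,0,0,0,-0.733,0],
    [0.0293,0.0011,0,0,0,-0.785,0],
    [0.0312,0.0003,0,0,0,-0.838,0],
    [0.033,-0.0005,0,0,0,-0.89,0],
    [0.0348,-0.0014,0,0,0,-0.942,0],
    [0.0348,-0.0014,0,0,0,-0.942,0],
  ],
)

```text
clock: 9.42
ee_pos: [0.5577, 0.1686, 0.0574]
orientation: [-0.83, 3.027, 0.001]
contact_force: [0.2, 0.5, 0.2]
grip_width: -0.002
```

Run:
```python
from plan import *
s,H=st(); rows(H,3,5,(.016,-.0345))
s,p,c,f=angs(); cv2.imwrite("pics/w6.png",f[:,:,::-1])
for b in blobs(f,(5,110,80),(28,255,255),30): print(b,ray(c,b[0],.054,p))
for a in ("pin",): print(proj(c,(.5618+.055*np.cos(np.deg2rad(-46.7)),.13+.055*np.sin(np.deg2rad(-46.7)),.037),p))
crop(f,40,120,200,150,4,"pics/w6c.png")
```

```text
tcp [0.5577 0.1686 0.0574] yaw -149.3 hub in tool [ 0.0161 -0.0353 -0.    ] F [0.18 0.54 0.24] q [  16.   28.  102.    0.   50. -105.] 9.4167
[0.0019, 0.0006, 0, 0, 0, -0.052, 0], [0.0038, 0.0012, 0, 0, 0, -0.105, 0], [0.0057, 0.0016, 0, 0, 0, -0.157, 0], [0.0077, 0.0019, 0, 0, 0, -0.209, 0], [0.0096, 0.0022, 0, 0, 0, -0.262, 0], ([177.0, 210.6], 4086, [140, 176, 75, 71]) [0.56034714 0.1293481  0.054     ]
([76.3, 224.6], 276, [64, 217, 25, 15]) [0.58942275 0.09324542 0.054     ]
[ 79.3522175  225.94230708]
```

View pics/w6.png

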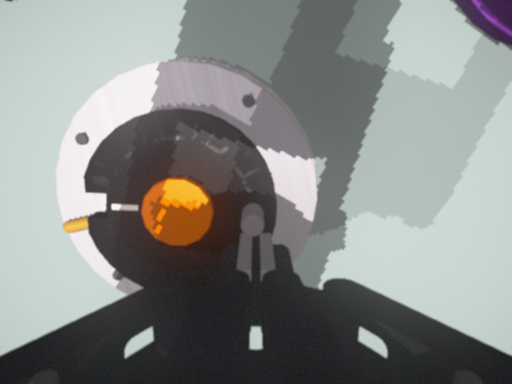

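View pics/w6c.png

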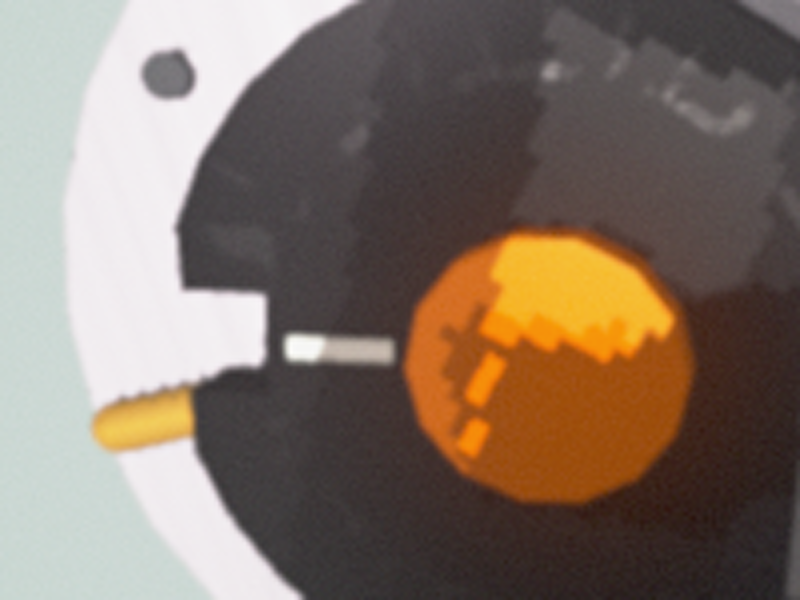

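```bash
cat > ang.py <<'E'
from plan import *
def rep(pts,x0,y0,k=4):
    s=bot.state(); p=(s["ee_pos"],s["orientation"]); c=bot.capture("wrist")
    W={n:ray(c,(x0+u/k,y0+v/k),z,p)[:2] for n,u,v,z in pts}
    A=lambda a,b: np.rad2deg(np.arctan2(*(W[b]-W[a])[::-1])).round(1)
    for a,b in [("hub","pin"),("hub","pintip"),("hub","line"),("li","lo"),("n1","n2"),("hub","notch"),("hub","pinin"),("pinin","pintip")]:
        if a in W and b in W: print(a,b,A(a,b),np.hypot(*(W[b]-W[a])).round(4))
    print("hub",W["hub"])
E
python3 - <<'E'
from ang import *
rep([("hub",549,366,.054),("pin",145,419,.036),("pinin",188,412,.036),("pintip",97,429,.0335),("line",340,349,.048),("li",393,351,.048),("lo",285,347,.048),("notch",265,330,.045)],40,120)
E
```

```text
hub pin -46.4 0.0574
hub pintip -46.0 0.0655
hub line -59.7 0.0255
li lo -61.7 0.0125
hub notch -61.9 0.0354
hub pinin -46.0 0.0518
pinin pintip -45.8 0.0137
hub [0.56072939 0.1295158 ]
```

The pin is at -46.2° and the notch at about -60.5 to -61.5°, so about 14.5° remains. I'll push 12° and measure again.

>>> arm_command(
  commands=[
    [0.0019,0.0006,0,0,0,-0.052,0],
    [0.0038,0.0012,0,0,0,-0.105,0],
    [0.0057,0.0016,0,0,0,-0.157,0],
    [0.0067,0.0018,0,0,0,-0.183,0],
    [0.0077,0.0019,0,0,0,-0.209,0],
    [0.0077,0.0019,0,0,0,-0.209,0],
    [0.0077,0.0019,0,0,0,-0.209,0],
  ],
)

```text
clock: 10.1
ee_pos: [0.5504, 0.1662, 0.0574]
orientation: [-1.137, 2.926, -0.0]
contact_force: [-0.1, 0.6, -0.1]
grip_width: 0.0
```

Run:
```python
from plan import *
s,H=st()
s,p,c,f=angs(); crop(f,40,120,200,150,4,"pics/w7c.png")
print(blobs(f,(5,110,80),(28,255,255),30))
```

```text
tcp [0.5504 0.1662 0.0574] yaw -137.5 hub in tool [ 0.016  -0.0344  0.    ] F [-0.06  0.65 -0.07] q [  16.   27.  103.    0.   49. -117.] 10.1
[([179.5, 211.0], 4041, [143, 176, 74, 71]), ([84.8, 202.6], 577, [59, 196, 51, 13])]
```

View pics/w7c.png

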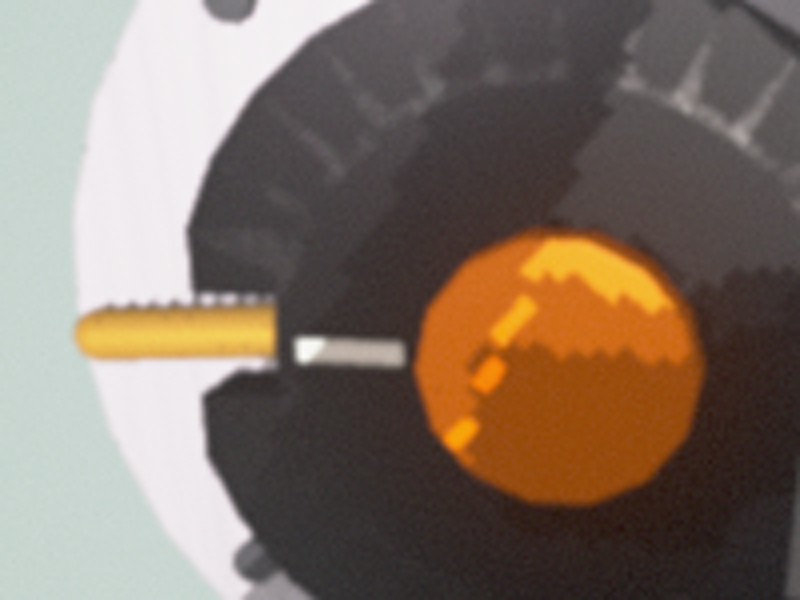

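Run:
```python
from ang import *
rep([("hub",559,366,.054),("pin",180,332,.036),("pinin",272,332,.036),("pintip",80,334,.0335),("line",350,352,.048),("li",404,354,.048),("lo",296,350,.048),("notch",275,333,.048)],40,120)
s=bot.state();p=(s["ee_pos"],s["orientation"]);c=bot.capture("wrist")
for a in (-46.2,-49,-52):
  for z,r in ((.048,.025),(.036,.055)):
    q=np.array([.561,.1298,z]);q[:2]+=r*np.array([np.cos(np.deg2rad(a)),np.sin(np.deg2rad(a))]); print(a,z,((proj(c,q,p)-[40,120])*4).round(0))
```

```text
hub pin -45.9 0.0512
hub pintip -45.4 0.0652
hub line -47.0 0.0255
li lo -49.8 0.0125
hub notch -51.0 0.0341
hub pinin -45.5 0.0397
pinin pintip -45.3 0.0255
hub [0.56062298 0.12933197]
-46.2 0.048 [357. 360.]
-46.2 0.036 [151. 335.]
-49 0.048 [356. 350.]
-49 0.036 [148. 315.]
-52 0.048 [355. 339.]
-52 0.036 [146. 292.]
```

Run:
```python
from ang import *
rep([("hub",559,366,.054),("notch",199,345,.048)],40,120)
rep([("hub",559,366,.054),("notch",195,293,.048)],40,120)
rep([("hub",559,366,.054),("notch",205,397,.048)],40,120)
# peg
```

```text
hub notch -48.3 0.043
hub [0.56068976 0.12933292]
hub notch -56.6 0.0432
hub [0.56064141 0.12929283]
hub notch -39.9 0.0435
hub [0.56064366 0.12929843]
```

The notch mid is at about -48.5° and the pin at -45.8°, so I'll nudge 2.4° more.

>>> arm_command(
  commands=[
    [0.0005,0.0002,0,0,0,-0.014,0],
    [0.001,0.0005,0,0,0,-0.028,0],
    [0.0015,0.0007,0,0,0,-0.042,0],
    [0.0015,0.0007,0,0,0,-0.042,0],
    [0.0015,0.0007,0,0,0,-0.042,0],
  ],
)

```text
clock: 10.82
ee_pos: [0.5487, 0.1656, 0.0574]
orientation: [-1.2, 2.901, -0.001]
contact_force: [0.0, 1.4, -0.4]
grip_width: -0.004
```

Run:
```python
from plan import *
s,H=st()
s,p,c,f=angs(); crop(f,40,120,200,150,4,"pics/w8c.png")
```

```text
tcp [0.5487 0.1656 0.0574] yaw -135.1 hub in tool [ 0.0158 -0.0345  0.    ] F [ 0.    1.39 -0.36] q [  16.   27.  103.   -0.   49. -119.] 10.8167
```

View pics/w8c.png

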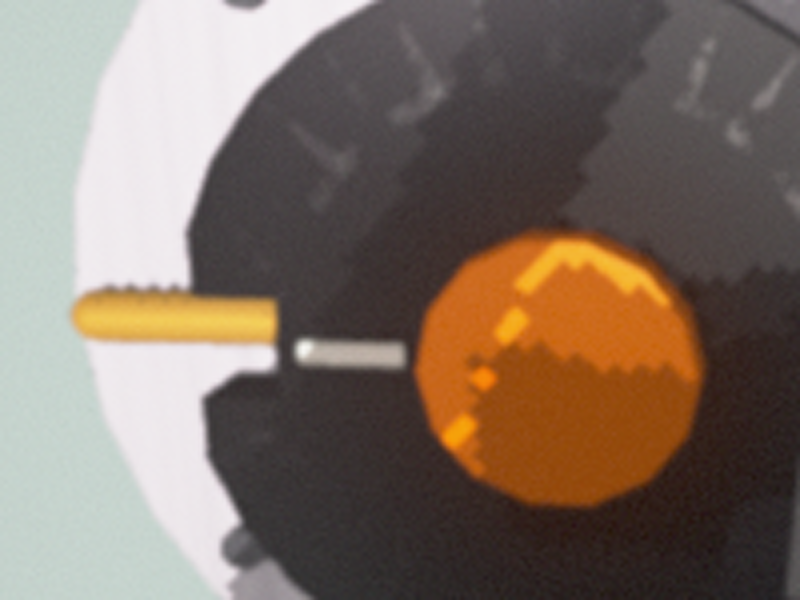

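Run:
```python
from ang import *
rep([("hub",559,367,.054),("pin",180,318,.036),("pinin",272,321,.036),("pintip",76,314,.0335),("line",350,354,.048),("li",404,355,.048),("lo",297,352,.048),("notch",199,346,.048)],40,120)
c=bot.capture("top"); crop(c["frame"],165,135,80,70,8,"pics/top8.png")
```

```text
hub pin -45.6 0.0509
hub pintip -45.4 0.0653
hub line -44.2 0.0256
li lo -46.8 0.0124
hub notch -45.9 0.043
hub pinin -45.2 0.0395
pinin pintip -45.5 0.0257
hub [0.56060067 0.1292577 ]
```

View pics/top8.png

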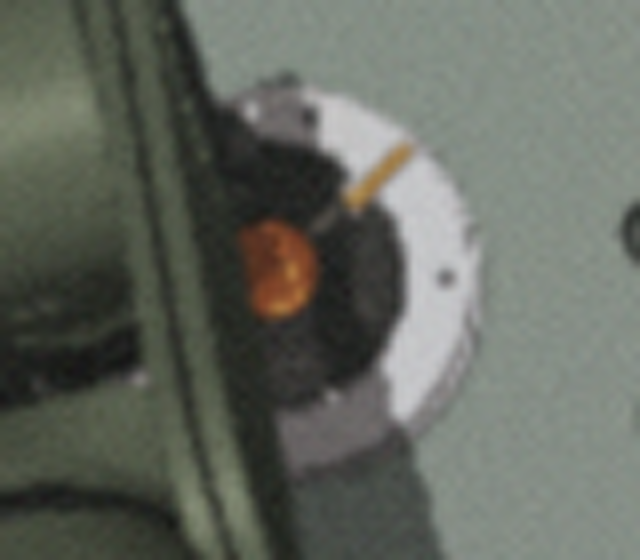

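Aligned: the pin is at -45.5° and the notch and line estimates average -45.6°. The top view shows the white line running straight into the pin. Now I'll back off, rise, and go over the hub.

>>> arm_command(
  commands=[
    [-0.005,0,0,0,0,0,0],
    [-0.01,0,0,0,0,0,0],
    [-0.012,0,0,0,0,0,0],
    [-0.012,0,-0.01,0,0,0,0],
    [-0.012,0,-0.025,0,0,0,0],
    [-0.012,0,-0.03,0,0,0,0],
    [-0.012,0,-0.03,0,0,0,0],
    [-0.005,-0.01,-0.03,0,0,0,0],
    [0.005,-0.022,-0.03,0,0,0,0],
    [0.012,-0.03,-0.03,0,0,0,0],
    [0.0155,-0.034,-0.03,0,0,0,0],
    [0.0155,-0.034,-0.03,0,0,0,0],
    [0.0155,-0.034,-0.03,0,0,0,0],
  ],
)

```text
clock: 12.05
ee_pos: [0.5616, 0.1301, 0.0871]
orientation: [-1.198, 2.902, -0.0]
contact_force: [0.1, 0.4, -0.0]
grip_width: 0.002
```

Run:
```python
from plan import *
s,H=st()
s,p,c,f=angs(); cv2.imwrite("pics/w9.png",f[:,:,::-1])
```

```text
tcp [0.5616 0.1301 0.0871] yaw -135.1 hub in tool [-0.0001 -0.0002  0.    ] F [ 0.1   0.39 -0.01] q [  12.   26.  101.    0.   53. -123.] 12.05
```

View pics/w9.png

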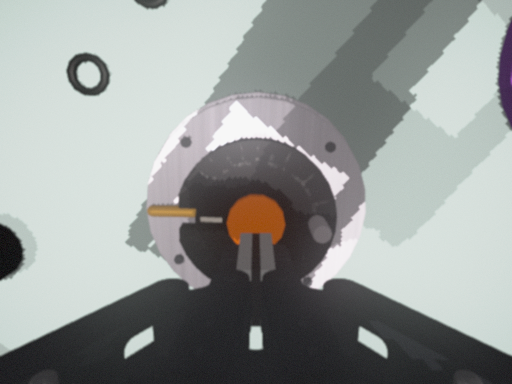

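The fingertip is centred over the hub at (256,222), and the line at (210,219) points to the pin at (172,211). Pressing slowly.

>>> arm_command(
  commands=[
    [0,0,0.01,0,0,0,0],
    [0,0,0.02,0,0,0,0],
    [0,0,0.027,0,0,0,0],
    [0,0,0.03,0,0,0,0],
    [0,0,0.032,0,0,0,0],
    [0,0,0.033,0,0,0,0],
    [0,0,0.034,0,0,0,0],
    [0,0,0.035,0,0,0,0],
    [0,0,0.036,0,0,0,0],
    [0,0,0.036,0,0,0,0],
  ],
)

```text
clock: 12.93
ee_pos: [0.5614, 0.1306, 0.0514]
orientation: [-1.199, 2.902, 0.0]
contact_force: [-3.3, 1.0, 2.7]
grip_width: -0.001
```

>>> arm_command(
  commands=[
    [0,0,0.001,0,0,0,0],
    [0,0,0.002,0,0,0,0],
    [0,0,0.003,0,0,0,0],
    [0,0,0.004,0,0,0,0],
    [0,0,0.005,0,0,0,0],
    [0,0,0.0055,0,0,0,0],
    [0,0,0.006,0,0,0,0],
    [0,0,0.006,0,0,0,0],
  ],
)

```text
clock: 13.6
ee_pos: [0.5616, 0.1306, 0.0459]
orientation: [-1.199, 2.901, 0.0]
contact_force: [-3.8, 0.7, 9.3]
grip_width: -0.002
```

>>> arm_command(
  commands=[
    [0,0,0.0005,0,0,0,0],
    [0,0,0.001,0,0,0,0],
    [0,0,0.001,0,0,0,0],
  ],
)

```text
clock: 13.85
ee_pos: [0.5616, 0.1306, 0.0459]
orientation: [-1.199, 2.901, -0.0]
contact_force: [-5.4, -0.9, 11.9]
grip_width: -0.002
```

The tool has stalled at 0.0459 m with the force rising, so the cover is bottomed at the 46 mm home height. Lifting clear.

>>> arm_command(
  commands=[
    [0,0,-0.002,0,0,0,0],
    [0,0,-0.01,0,0,0,0],
    [0,0,-0.03,0,0,0,0],
    [0,0,-0.06,0,0,0,0],
    [0,0,-0.09,0,0,0,0],
    [0,0,-0.12,0,0,0,0],
    [0,0,-0.14,0,0,0,0],
    [0,0,-0.14,0,0,0,0],
    [0,0,-0.14,0,0,0,0],
    [0,0,-0.14,0,0,0,0],
  ],
)

```text
clock: 14.68
ee_pos: [0.5609, 0.1303, 0.1849]
orientation: [-1.199, 2.902, 0.0]
contact_force: [0.5, 0.1, 0.1]
grip_width: -0.0
```

Run:
```python
from plan import *
s,H=st()
s,p,c,f=angs(); cv2.imwrite("pics/w10.png",f[:,:,::-1]); crop(f,175,110,150,150,4,"pics/w10c.png")
c2=bot.capture("side"); crop(c2["frame"],170,170,150,110,5,"pics/s10.png")
for n,cc,pp in(("w",c,p),("s",c2,None)):
  for b in blobs(cc["frame"],(5,130,90),(20,255,255),50): print(n,b,ray(cc,b[0],.046,pp).round(4),ray(cc,b[0],.054,pp).round(4))
```

```text
tcp [0.5609 0.1303 0.1849] yaw -135.1 hub in tool [-0.0004 -0.0008  0.    ] F [0.48 0.13 0.08] q [  12.   20.   94.    0.   66. -123.] 14.6833
w ([468.8, 80.4], 249, [450, 74, 38, 14]) [0.3869 0.1913 0.046 ] [0.3906 0.1883 0.054 ]
w ([254.9, 180.3], 1142, [236, 162, 39, 38]) [0.5611 0.1294 0.046 ] [0.5598 0.1281 0.054 ]
w ([199.3, 176.6], 101, [183, 174, 31, 6]) [0.5917 0.0942 0.046 ] [0.5895 0.0939 0.054 ]
s ([369.4, 159.5], 53, [365, 157, 10, 6]) [ 0.251  -0.2475  0.046 ] [ 0.2516 -0.2359  0.054 ]
s ([232.1, 235.0], 115, [226, 230, 14, 11]) [0.5622 0.1313 0.046 ] [0.5597 0.1392 0.054 ]
s ([319.8, 275.1], 123, [313, 270, 14, 11]) [0.3416 0.2153 0.046 ] [0.3413 0.2223 0.054 ]
s ([295.6, 347.4], 187, [288, 340, 16, 15]) [0.3662 0.4034 0.046 ] [0.3657 0.4086 0.054 ]
```

View pics/w10c.png

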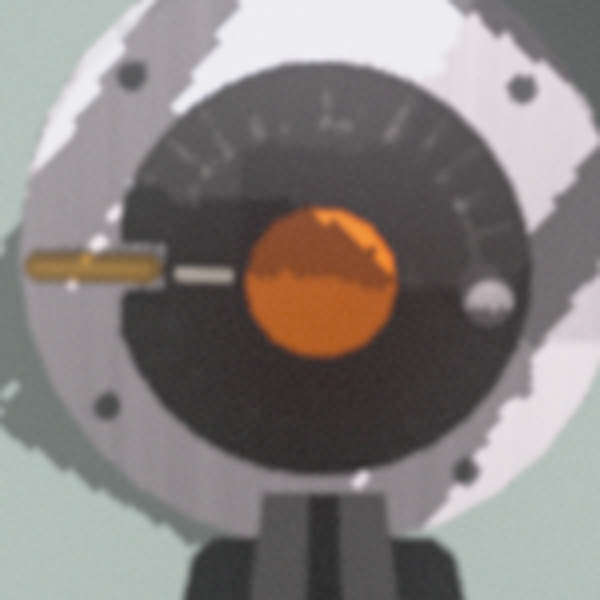

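View pics/s10.png

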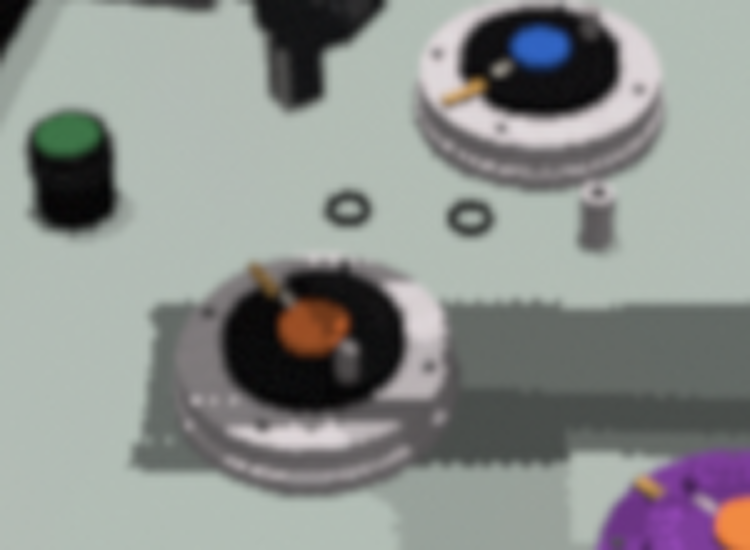

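The wrist crop shows the pin lying in the notch, and in the side view the cover sits level with its flange. Cast at z = 0.046, the hub matches across both views within 2.2 mm; at 0.054 they differ by about 11 mm.

```bash
python3 -c "
from bench import bot
print(bot.hand_in())"
```

```text
the job is handed in; nothing more can be done
None
```

The orange-hubbed cover is turned so its notch is over the brass pin, pressed fully home, and the job is handed in. The hand-in reports no verdict.

- **Turning:** I pushed the steel peg anticlockwise about 186° with the shut fingertips. Wrist readings between pushes were at most about 1.6 N. Before pressing, the pin measured -45.5°. The single notch and line estimates ran from -44.2° to -46.8° and averaged -45.6°, so the readings disagreed by about 1.3° either way, inside the 3° window.
- **Pressing:** The fingertip went down on the hub and stalled at z = 0.0459 m with the force rising to about 12 N. The hub top should be at 0.046 m when home.
- **Last checks:** After lifting clear to z = 0.185 m the contact force was near zero. The wrist picture shows the pin in the notch, and the hub found in two views agrees at the 46 mm height but not at 54 mm. In the final side view the O-rings, standoff, barrel and blue-hubbed neighbour look unmoved. I judged these by eye and did not measure them; the driver, cleaner and tray were not checked at the end.

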